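Pierce and vent spent spray cans

ROBOT

A 6-joint arm with a two-finger parallel gripper is mounted at the origin on the work surface. World frame = base frame: x ahead of the robot, y to its left, z up, the work surface at z = 0. Lengths are in mm, angles in rad, forces in N, time in s.
With the tool pointing down it reaches from about 275 to 750 mm from the base axis. Payload 10.2 kg.
Tool frame: the origin (TCP) lies midway between the tips of the shut fingers; the grasp point (between the pads) lies 19 mm behind it; z points along the fingers, y is the line along which they close (so a half turn about z gives the same grasp; the last joint's range is limited). The gripper opens to 85 mm and grips with 20 to 120 N. Pads are 22 mm wide; open, the fingers measure 114 mm over their backs; the gripper's body (76 mm by 85 mm) begins 54 mm behind the grasp point. The pads swing forward as they close: fully open they stand 13 mm farther back than shut.
Start: joints at [1.118, 0.313, 1.498, -0, 1.331, -0.223], TCP at [119.599, 511.202, 231.294] pointing down, gripper open.
Joint ranges: [-2.94, 2.94], [-0.97, 2.17], [0.19, 2.56], [-1.23, 4.37], [0.02, 3.11], [-2.88, 2.88]. Speed limits (rad/s): [2.39, 2.39, 3.01, 3.14, 3.14, 3.14].

INTERFACE

Orientations are given as a unit quaternion [w, x, y, z].
In Python, from rig import ctrl, capture, camera_info gives the robot as it stands.
- The arm moves only by the tool apply_moves, never from a script. Its argument "targets" is a list of rows, each a list of 3 entries, a list of its own where there are three numbers: the finger opening in mm, from 0 to 85.4, then the shift along the world's x, y, z in mm, then the turn, a rotation vector about the world's x, y, z in degrees. In form: [[grip, [dx, dy, dz], [rx, ry, rz]], ...]. A call has 1 to 20 rows; each row is the pose to reach, as a shift and turn from the pose commanded when the call began; what a row does not reach only later rows make up. A row lasts 1/10 s, in which the tool goes at most 50 mm and 8.59 degrees, less where a joint would pass 70% of its speed; a pose out of reach is approached as far as the arm can. A call with a gripper value outside its range is refused whole. The fingers move at their own pace and stop on an object; "squeeze" is the grip in N (left out, the last holds). Time passes only in rows, so rows that repeat a pose let the fingers close. It gives the time, the measured TCP pose, the force, the opening and the grip force at its end, in the units of the state.
- ctrl.sense(): the state, without advancing time (a new reading comes with each control period).
- capture(name): name is "side" or "top"; returns (picture, depth): 400x640x3 uint8, blue, green, red; 400x640 float32, mm along the optical axis (not along the pixel's ray), 0 where there is no reading.
- camera_info(name): a dict with "vfov" (degrees; the focal length in pixels is half the picture's height over the tangent of half this angle, whatever the lens; pixels are square), "cx", "cy" (the principal point, pixels), "extrinsics" (4x4, takes a point from camera to world coordinates). Camera axes: x right, y down, z forward; pixel columns grow to the right and rows downward; lengths in mm; the calibration is good to about 2 mm. A picture is of the moment at which its call begins. camera_info takes no time and is no camera call.
- ctrl.finish_job(): hands the job in; it is judged then, once.
The state is a dict: "time_s": time; "joints": joint angles; "dq": joint speeds; "tau": joint torques, N m; "eef_pos": TCP position; "ee_rot": TCP orientation; "force": force on the tool from outside, world axes, zero at the start; "wrist_torque": the same for the moment, N m; "grip_width": opening from 0.0 (shut) to 1.0 (fully open); "grip_force": force on a finger pad.
Only numpy, scipy, OpenCV 4.12 (cv2) and the standard library are available. Lean on these libraries where they do the work, as an engineer would, in place of code of your own. Each camera call takes 0.05 s, during which the arm holds its last target. There are 200 camera calls.

TASK

Make the spent spray cans safe for scrap: draw the piercing station's carriage fully out, stand every can on the bench in its own pocket and push the carriage fully home under the head. Set the vent valve half open (45 degrees, the thick mark), then, with the mallet held in the gripper, knock the sprung pin on the head fully down with a brisk blow and let it spring back. Finally stand the mallet back on its head on the rubber mat, draw the carriage fully out again and stand all the cans upright in the grey tray, leaving the valve half open and not disturbing the bottles and other things around.

Things in the scene. Friction and masses are not known exactly. Their poses are not given: they have to be found in the camera images.
- station: fixed piercing station: base plate 10 mm thick, x -122 to +145 mm, y -114 to +114 mm; bridge over it at x 80 to 130 mm, beam 106 to 130 mm above the bench on posts at y = -106 and +106 mm. Origin on the bench below the middle pocket with the carriage fully out; x points from there to the bridge (away from the robot), y left, z up. Vent valve at x +105, y -190 mm
- carriage (a joint): aluminium carriage that slides along the station's x: 0 = fully out (pockets clear of the bridge), 0.105 m = fully home at the stop (pockets under the bridge). It stays where it is left (about 2 N of friction)
- nest0 (a point): centre of the floor of the carriage's right pocket (station's -y), 20 mm above the bench; axes as the station's. Each pocket is 54 x 54 mm and its walls are 14 mm high; pockets are 62 mm apart along y
- nest1 (a point): centre of the floor of the middle pocket, as nest0
- nest2 (a point): centre of the floor of the left pocket, as nest0
- carriage_grip (a point): grip point in the carriage's handle: black upright tab, 12 mm thick along x, 50 mm wide along y, its top 77 mm above the bench; this point is on its centre plane 15 mm below the top, 105 mm in front (-x) of the middle pocket
- pin (a joint): sprung striker pin that stands on the middle of the bridge: 0 = up, 0.018 m = fully down. Spring force about 2.5 N when up and 5 N when down; it springs back
- pin_top (a point): centre of the top face of the pin's steel head (30 mm in diameter, 10 mm thick), 162 mm above the bench when up
- valve (a joint): vent valve handle, angle in rad: 0 = closed (bar along the station's x), 1.571 = fully open (bar along y), growing anticlockwise from above; half open is 0.785, the thick black mark on the dial disc. It stays where it is left
- valve_grip (a point): grip point of the vent valve handle: a dark steel bar 58 mm long, 12 mm wide and 24 mm tall, turning about the vertical axis through its middle; this point is on the axis, 108 mm above the bench, 5 mm below the bar's top; its x axis lies along the bar. The dial disc below (36 mm radius) is 86 mm above the bench
- can_a: empty spray can, bare aluminium with a paper band, standing: cylinder 46 mm in diameter and 52 mm tall, then a thin white nozzle 12 mm in diameter, 64 mm tall in all, 70 g; origin at the centre of its underside, z up. Two or three such cans are present (identical); an absent one reads None
- can_b: empty spray can, bare aluminium with a paper band, standing: cylinder 46 mm in diameter and 52 mm tall, then a thin white nozzle 12 mm in diameter, 64 mm tall in all, 70 g; origin at the centre of its underside, z up. Two or three such cans are present (identical); an absent one reads None
- can_c: empty spray can, bare aluminium with a paper band, standing: cylinder 46 mm in diameter and 52 mm tall, then a thin white nozzle 12 mm in diameter, 64 mm tall in all, 70 g; origin at the centre of its underside, z up. Two or three such cans are present (identical); an absent one reads None
- mallet: rubber mallet standing on one face of its head: black head 56 mm in diameter, 56 mm tall, axis upright; wooden handle level along its own -x, 28 to 135 mm from the head's axis, 22 mm wide (y), 24 mm tall, centre line 30 mm above the lower face; 0.40 kg, nearly all in the head. Origin at the centre of the lower face
- mat: black rubber mat, fixed, 120 x 120 mm and 4 mm thick, on which the mallet stands; origin at the centre of its underside
- tray: grey open scrap tray, fixed, 205 (its x) x 120 (its y) mm, 25 mm high, walls and floor 4 mm; origin at the centre of its underside
- jar: small brown glass jar, 42 mm in diameter and 58 mm tall, to be left alone; origin at the centre of its underside
- reagent: brown glass bottle with a white cap behind the station, 64 mm in diameter, 150 mm tall, to be left alone; origin at the centre of its underside
- solvent: brown glass bottle with a black cap behind the station, 80 mm in diameter, 170 mm tall, to be left alone; origin at the centre of its underside
- driver: screwdriver lying on the bench near the robot, to be left alone
- spanner: spanner lying on the bench near the robot, to be left alone
- dish: shallow glass dish, 100 mm across, 30 mm high, to be left alone
- beaker: clear plastic beaker, 70 mm across, 85 mm high, to be left alone
- clampring: brass disc, 40 mm across, 25 mm high, to be left alone
Not all that is in view belongs to the job. What is shaped like the can_c but blue is not meant.

How it is judged (in metres and radians):
On the way, in this order (a step that is already met when the one before it is completed fails the run):
1. the carriage is drawn fully out (below 12 mm) (value of joint carriage below 0.012 m), for 0.2 s.
2. every can stands in a pocket of the carriage (z of can_a in the frame of nest1 between -0.005 and 0.005 m and x of can_a in the frame of nest1 between -0.008 and 0.008 m and y of can_a in the frame of nest1 between -0.075 and 0.075 m and angle between each of can_a, can_b, can_c's own z axis and vertical below 0.12 rad and z of can_b in the frame of nest1 between -0.005 and 0.005 m and x of can_b in the frame of nest1 between -0.008 and 0.008 m and y of can_b in the frame of nest1 between -0.075 and 0.075 m and z of can_c in the frame of nest1 between -0.005 and 0.005 m and x of can_c in the frame of nest1 between -0.008 and 0.008 m and y of can_c in the frame of nest1 between -0.075 and 0.075 m), for 0.2 s.
3. the carriage is fully home under the head with every can in its pocket (all of step 2 and value of joint carriage above 0.099 m), for 0.2 s.
4. with the cans home and the valve half open, the pin is driven down briskly (over 0.04 m/s) by the mallet (all of step 3 and value of joint valve between 0.655 and 0.915 rad and contact force between mallet and pin above 0.5 N and velocity of joint pin above 0.04 m/s and value of joint pin between 0.001 and 0.0148 m).
5. the mallet has driven the pin fully down (beyond 15 mm of 18) (all of step 3 and value of joint valve between 0.655 and 0.915 rad and contact force between mallet and pin above 0.5 N and value of joint pin above 0.015 m).
At the end, for the whole second after the job is handed in: Every can stands upright (within 0.15 rad), at rest, on the floor of the grey tray; the carriage is fully out (below 12 mm); the valve is half open (0.785 within 0.13 rad); the pin is up; the mallet stands on its head (within 0.15 rad), at rest, its origin within the rubber mat; nothing is touched (x of can_a in the frame of tray between -0.1 and 0.1 m and y of can_a in the frame of tray between -0.058 and 0.058 m and z of each of can_a, can_b, can_c in the frame of tray below 0.01 m and angle between each of can_a, can_b, can_c, mallet's own z axis and vertical below 0.15 rad and linear speed of each of can_a, can_b, can_c, mallet below 0.02 m/s and x of can_b in the frame of tray between -0.1 and 0.1 m and y of can_b in the frame of tray between -0.058 and 0.058 m and x of can_c in the frame of tray between -0.1 and 0.1 m and y of can_c in the frame of tray between -0.058 and 0.058 m and value of joint valve between 0.655 and 0.915 rad and value of joint carriage below 0.012 m and value of joint pin below 0.003 m and x of mallet in the frame of mat between -0.06 and 0.06 m and y of mallet in the frame of mat between -0.06 and 0.06 m and height (world z) of mallet below 0.012 m).
It fails at once if a bystander was shifted more than 30 mm (distance of any of jar, reagent, solvent, driver, spanner, dish, beaker, clampring from where it was at the start of the episode above 0.03 m).
It fails at once if the pin was pushed with the gripper instead of the mallet (contact force between the fingers and pin above 1 N and value of joint pin above 0.004 m).
Of can_a, can_b, can_c only 2 to 3 are there at a start; the rules pass over those that are not, and their reading is None.
At some moment in a run one of can_a, can_b, can_c, mallet may be knocked a few centimetres aside while the robot is not near it.
It also fails if it takes over 210 s, if anything falls off the work surface, if the arm or the gripper's body presses on something with over 40 N, if the wrist force passes 120 N, or if a joint passes its speed limit or range.

## Working session

There is one attempt and no reset: what is moved stays moved. The work goes in short steps, Python scripts to look and compute and a tool call to move; the robot and the scene stay as the last step left them, time stands still between calls to the robot, and variables do not carry over. Pictures are saved under pics/ and viewed, at most 17 in all, crops included, and the job is handed in when it is done.

Besides the shell and the picture viewer there is one more tool, called after "Request:" in YAML: its name, and indented under it one key for each argument. apply_moves: Moves the arm, as the interface text tells. Its arguments: {"type":"object","properties":{"targets":{"type":"array","items":{"type":"array"}},"squeeze":{"type":"number"}},"required":["targets"]}

```bash
mkdir -p pics; ls
cat > h.py <<'E'
import numpy as np, cv2
from rig import ctrl, capture, camera_info
def K(n):
    i=camera_info(n); f=200/np.tan(np.radians(i["vfov"])/2); return f,i["cx"],i["cy"],np.array(i["extrinsics"])
def ray(n,u,v,z):
    f,cx,cy,E=K(n); d=E[:3,:3]@np.array([(u-cx)/f,(v-cy)/f,1]); o=E[:3,3]; return o+d*(z-o[2])/d[2]
def cloud(n,D):
    f,cx,cy,E=K(n); v,u=np.mgrid[0:400,0:640]; P=np.stack([(u-cx)/f*D,(v-cy)/f*D,D],-1)
    return P@E[:3,:3].T+E[:3,3]
E
python3 - <<'E'
from h import *
for n in("top","side"):
    p,d=capture(n); cv2.imwrite(f"pics/{n}0.png",p); np.save(n+"0.npy",d); i=camera_info(n); print(i)
print(ctrl.sense())
E
```

```text
pics
{'vfov': 45.695206867064364, 'cx': 322.7274847335096, 'cy': 205.61467462101174, 'extrinsics': array([[ 1.45754768e-02, -9.84896264e-01,  1.72530881e-01,
         2.59752676e+02],
       [-9.99882149e-01, -1.35247221e-02,  7.26426919e-03,
         6.00234905e+01],
       [-4.82111936e-03, -1.72616429e-01, -9.84977322e-01,
         1.79836481e+03],
       [ 0.00000000e+00,  0.00000000e+00,  0.00000000e+00,
         1.00000000e+00]])}
{'vfov': 49.49652377255557, 'cx': 320.13944664741575, 'cy': 201.01377414642292, 'extrinsics': array([[-7.59282052e-01, -4.90661529e-01,  4.27483369e-01,
         4.17802722e+01],
       [-6.50464396e-01,  5.52368680e-01, -5.21329944e-01,
         6.98188210e+02],
       [ 1.96681231e-02, -6.73899181e-01, -7.38561480e-01,
         1.02305966e+03],
       [ 0.00000000e+00,  0.00000000e+00,  0.00000000e+00,
         1.00000000e+00]])}
{'time_s': 0.1, 'joints': array([ 1.11760549e+00,  3.13399406e-01,  1.49835761e+00,  6.99281729e-06,
        1.33100701e+00, -2.23417901e-01]), 'dq': array([-0.00042983, -0.00029155, -0.00084967,  0.00093286, -0.00269594,
        0.00247835]), 'tau': array([ 2.74930288e-03, -4.12898147e+01, -2.60137028e+01, -1.62774663e-04,
        2.99445805e-03,  5.19698358e-05]), 'eef_pos': array([119.48825338, 510.98572534, 230.79088226]), 'ee_rot': array([-1.97585222e-04,  1.14634714e-01,  9.93407539e-01, -5.51360519e-04]), 'force': array([-0.68737302, -0.51983636,  0.42234674]), 'wrist_torque': array([ 0.06560509, -0.00652547, -0.00311358]), 'grip_force': 0.0, 'grip_width': 0.9975441235386047}
```

View pics/top0.png

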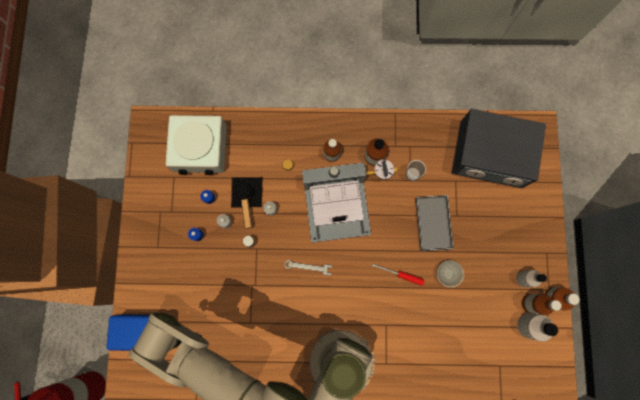

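View pics/side0.png

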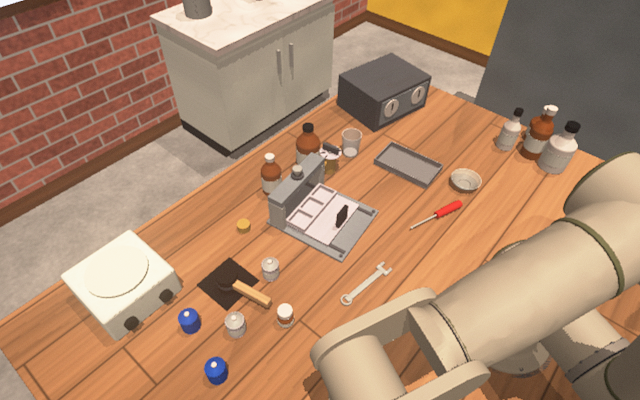

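Run:
```python
from h import *
p=cv2.imread("pics/top0.png"); cv2.imwrite("pics/t1.png",cv2.resize(p[120:290,180:470][:, :],(800,469),interpolation=cv2.INTER_CUBIC))
p=cv2.imread("pics/side0.png"); cv2.imwrite("pics/s1.png",cv2.resize(p[110:390,160:480],(685,600),interpolation=cv2.INTER_CUBIC))
```

```text
(no output)
```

View pics/t1.png

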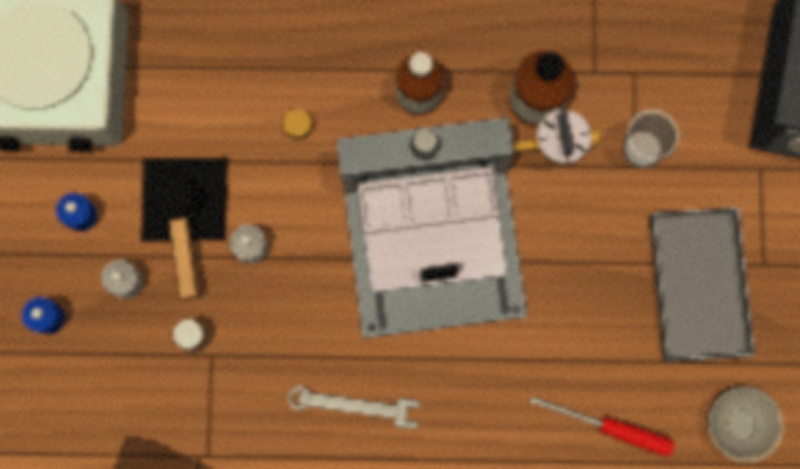

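View pics/s1.png

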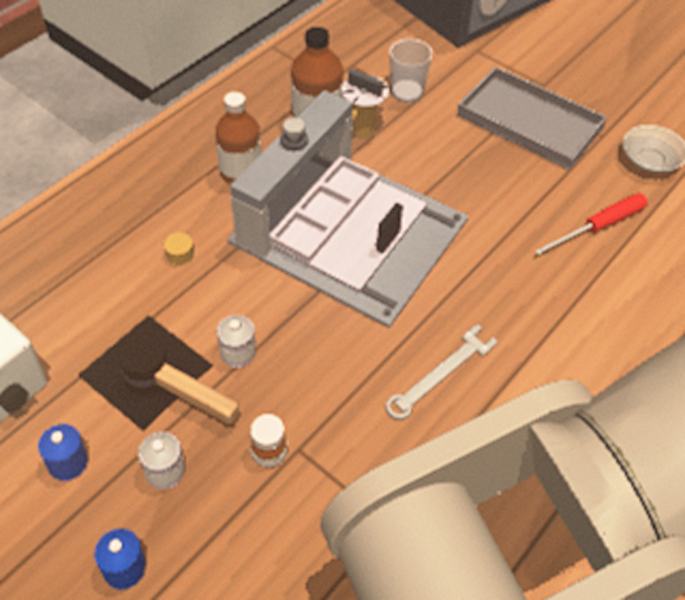

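```bash
cat >> h.py <<'E'
def sel(C,lo,hi,x0,x1,y0,y1):
    m=(C[...,2]>lo)&(C[...,2]<hi)&(C[...,0]>x0)&(C[...,0]<x1)&(C[...,1]>y0)&(C[...,1]<y1); return C[m]
def rect(P): return cv2.minAreaRect(P[:,:2].astype(np.float32))
E
python3 - <<'E'
from h import *
for n in("top","side"):
    C=cloud(n,np.load(n+"0.npy"))
    g=lambda u,v:C[v,u].round(0)
    if n=="top":
        L=dict(pin=(334,171),can1=(270,208),can2=(224,221),jar=(249,241),malh=(248,190),handle=(339,219),hand2=(247,215),valve=(385,169),tray=(434,222),bench=(290,220),base=(325,237),beam=(315,177))
    else:
        L=dict(pin=(297,172),can1=(270,264),can2=(235,320),malh=(228,280),hand2=(255,293),handle=(342,216),valve=(331,149),tray=(408,163),bench=(310,300))
    for k,(u,v) in L.items(): print(n,k,g(u,v))
    B=[("beam",122,138,400,800,-130,200),("pin",152,170,400,800,-100,100)]
    for k,*a in B:
        P=sel(C,*a); print(k,len(P),rect(P),P.mean(0).round(1)) if len(P)>3 else print(k,len(P))
E
```

```text
top pin [671.  34. 165.]
top can1 [553. 269.  60.]
top can2 [500. 435.  70.]
top jar [428. 340.  68.]
top malh [620. 353.  59.]
top handle [513.  12.  70.]
top hand2 [527. 355.  47.]
top valve [ 695. -153.  109.]
top tray [ 517. -353.   -2.]
top bench [518. 198.  -6.]
top base [452.  63.  14.]
top beam [656. 102. 133.]
beam 850 ((715.727294921875, 10.829360961914062), (129.67637634277344, 289.5478820800781), 8.528584480285645) [680.3  25.7 130.1]
pin 66 ((724.43994140625, 39.55342102050781), (127.4963150024414, 25.72478675842285), 4.202188968658447) [698.7  37.6 160.1]
side pin [662.  50. 163.]
side can1 [552. 278.  59.]
side can2 [499. 447.  63.]
side malh [598. 384.  59.]
side hand2 [526. 359.  44.]
side handle [510.  26.  67.]
side valve [ 694. -144.  106.]
side tray [ 520. -361.    3.]
side bench [425. 261.  -4.]
beam 1046 ((721.5187377929688, 13.263351440429688), (143.71531677246094, 289.7632751464844), 7.545094966888428) [681.   33.9 129. ]
pin 79 ((718.5514526367188, 39.997615814208984), (123.03546142578125, 27.93292808532715), 2.211817502975464) [679.2  39.3 159.6]
```

Run:
```python
from h import *
for n in("top","side"):
    p=cv2.imread(f"pics/{n}0.png"); h=cv2.cvtColor(p,cv2.COLOR_BGR2HSV)
    pts=dict(top=[(270,208),(274,212),(224,221),(290,220),(315,177),(325,237),(330,210),(434,222),(248,183),(247,215),(385,166),(339,219)],side=[(270,264),(235,320),(310,300),(280,205),(340,240),(330,222),(408,163),(228,280),(255,293)])[n]
    print([(q,h[q[1],q[0]].tolist()) for q in pts])
    m=((h[...,1]<90)&(h[...,2]>50)).astype(np.uint8); k,l,s,c=cv2.connectedComponentsWithStats(m)
    for i in range(1,k):
        if 40<s[i,4]<9000 and (150<c[i][0]<500) and 120<c[i][1]<380: print(n,i,s[i],c[i].round(1))
    cv2.imwrite(f"{n}m.png",(l%255).astype(np.uint8))
```

```text
[((270, 208), [20, 55, 149]), ((274, 212), [19, 55, 111]), ((224, 221), [22, 52, 146]), ((290, 220), [13, 169, 146]), ((315, 177), [23, 26, 129]), ((325, 237), [28, 25, 133]), ((330, 210), [10, 37, 206]), ((434, 222), [17, 41, 123]), ((248, 183), [50, 40, 19]), ((247, 215), [16, 148, 202]), ((385, 166), [14, 40, 70]), ((339, 219), [150, 109, 7])]
top 11 [ 166  115   60   58 3172] [195.6 143.2]
top 12 [329 139   8   8  52] [332.3 142.7]
top 14 [366 154  28  25 347] [382.2 167.7]
top 15 [406 160  20  21 278] [414.9 170.1]
top 16 [ 302  163   69   79 4314] [336.3 201.7]
top 22 [ 416  195   37   56 1730] [433.9 222.8]
top 25 [264 202  13  13 136] [269.8 208. ]
top 27 [217 215  14  13 146] [223.6 220.8]
top 37 [243 236  11  11  92] [247.9 240.8]
top 55 [286 260  46  15 223] [310.  266.9]
top 56 [437 260  26  27 533] [449.6 273.1]
top 90 [ 309  331   65   69 1306] [335.6 360.3]
[((270, 264), [17, 49, 224]), ((235, 320), [15, 53, 213]), ((310, 300), [13, 143, 216]), ((280, 205), [13, 42, 114]), ((340, 240), [13, 34, 188]), ((330, 222), [8, 26, 243]), ((408, 163), [11, 45, 171]), ((228, 280), [11, 116, 75]), ((255, 293), [17, 122, 243])]
side 7 [303 123  10   9  77] [307.6 127.1]
side 9 [342 128  20  30 459] [350.8 141.7]
side 10 [ 374  141   69   48 1713] [408.1 164.1]
side 11 [ 261  142  118  120 6960] [316.6 206.5]
side 12 [265 153  10  10  83] [269.3 157.3]
side 15 [451 168  31  22 510] [465.7 179. ]
side 23 [411 214  26  15  66] [423.2 220.9]
side 26 [261 257  18  25 366] [270.  268.5]
side 27 [340 261  52  45 432] [365.3 283.6]
side 61 [277 303  16  17 214] [284.5 311. ]
side 67 [224 311  22  27 443] [235.3 324.1]
side 69 [278 319  16   9  47] [285.6 324.3]
```

Run:
```python
from h import *
for n,i,t in(("top",16,22),("side",11,10)):
    l=cv2.imread(n+"m.png",0)
    for j,zs in((i,(10,130)),(t,(25,0))):
        c=max(cv2.findContours((l==j).astype(np.uint8),0,1)[0],key=cv2.contourArea)
        a=cv2.approxPolyDP(c,2.5,True)[:,0]
        for u,v in a: print(n,j,(u,v),*[ray(n,u,v,z)[:2].round(0) for z in zs])
    for nm,js in dict(top=dict(can1=25,can2=27),side=dict(can1=26,can2=67))[n].items():
        v,u=np.nonzero(l==js); print(n,nm,[ray(n,u.mean(),v.mean(),z)[:2].round(1) for z in (30,45,55)])
    p=cv2.imread(f"pics/{n}0.png"); h=cv2.cvtColor(p,cv2.COLOR_BGR2HSV)
    # mallet handle
    m=((h[...,1]<175)&(h[...,2]>165)&(h[...,0]>13)).astype(np.uint8)
    b=dict(top=(235,195,258,235),side=(225,278,275,310))[n]; k=np.zeros_like(m); k[b[1]:b[3],b[0]:b[2]]=m[b[1]:b[3],b[0]:b[2]]
    kk,L,s,cc=cv2.connectedComponentsWithStats(k); q=1+s[1:,4].argmax(); v,u=np.nonzero(L==q); print(s[q])
    P=np.array([ray(n,a,b,46)[:2] for a,b in zip(u,v)],np.float32); print("handle",cv2.minAreaRect(P))
    # dark: mat+head, carriage tab
    m=(h[...,2]<45).astype(np.uint8); b=dict(top=(225,170,270,212),side=(195,255,262,310))[n]; k=np.zeros_like(m);k[b[1]:b[3],b[0]:b[2]]=m[b[1]:b[3],b[0]:b[2]]
    v,u=np.nonzero(k); P=np.array([ray(n,a,b,4)[:2] for a,b in zip(u,v)],np.float32); print("mat",cv2.minAreaRect(P))
    b=dict(top=(325,205,355,230),side=(325,200,360,240))[n]; k=0*m;k[b[1]:b[3],b[0]:b[2]]=m[b[1]:b[3],b[0]:b[2]]
    v,u=np.nonzero(k); P=np.array([ray(n,a,b,77)[:2] for a,b in zip(u,v)],np.float32); print("tab@77",cv2.minAreaRect(P), u.min(),u.max(),v.min(),v.max())
```

```text
top 16 (np.int32(363), np.int32(163)) [743. -81.] [711. -71.]
top 16 (np.int32(302), np.int32(171)) [708. 156.] [678. 149.]
top 16 (np.int32(312), np.int32(241)) [437. 112.] [425. 108.]
top 16 (np.int32(370), np.int32(234)) [ 466. -107.] [453. -96.]
top 16 (np.int32(362), np.int32(183)) [664. -77.] [637. -68.]
top 16 (np.int32(365), np.int32(176)) [691. -88.] [662. -79.]
top 22 (np.int32(446), np.int32(195)) [ 618. -395.] [ 623. -401.]
top 22 (np.int32(416), np.int32(199)) [ 601. -281.] [ 606. -286.]
top 22 (np.int32(421), np.int32(250)) [ 407. -296.] [ 410. -301.]
top 22 (np.int32(452), np.int32(248)) [ 417. -411.] [ 419. -418.]
top can1 [array([557.5, 273.1]), array([555. , 271.3]), array([553.3, 270.1])]
top can2 [array([506.4, 445.4]), array([504.3, 442.1]), array([502.9, 439.9])]
[242 200   8  28 135]
handle ((533.805419921875, 360.7116394042969), (103.16716003417969, 18.46369743347168), 10.390118598937988)
mat ((623.6594848632812, 368.5492248535156), (110.30823516845703, 112.57229614257812), 0.7869367599487305)
tab@77 ((514.1708984375, 12.398941040039062), (11.105656623840332, 
[... 1459 characters left out ...]
274.] [ 413. -298.]
side 10 (np.int32(442), np.int32(166)) [ 415. -403.] [ 424. -430.]
side 10 (np.int32(391), np.int32(141)) [ 619. -396.] [ 633. -423.]
side can1 [array([557.2, 275.1]), array([549.4, 281.5]), array([544.2, 285.8])]
side can2 [array([506.4, 445.7]), array([499.4, 449.5]), array([494.7, 452.1])]
[232 280  39  25 313]
handle ((534.8785400390625, 362.8809509277344), (108.77737426757812, 22.751989364624023), 10.812116622924805)Traceback (most recent call last):
  File "<stdin>", line 18, in <module>
cv2.error: OpenCV(4.12.0) /io/opencv/modules/imgproc/src/convhull.cpp:143: error: (-215:Assertion failed) total >= 0 && (depth == CV_32F || depth == CV_32S) in function 'convexHull'
```

Request:
apply_moves:
  targets:
    - [85,[394,-499,-50],[0,0,-68.6]]
    - [85,[394,-499,-50],[0,0,-68.6]]
    - [85,[394,-499,-50],[0,0,-68.6]]
    - [85,[394,-499,-50],[0,0,-68.6]]
    - [85,[394,-499,-50],[0,0,-68.6]]
    - [85,[394,-499,-50],[0,0,-68.6]]
    - [85,[394,-499,-50],[0,0,-68.6]]
    - [85,[394,-499,-50],[0,0,-68.6]]
    - [85,[394,-499,-50],[0,0,-68.6]]
    - [85,[394,-499,-50],[0,0,-68.6]]
    - [85,[394,-499,-50],[0,0,-68.6]]
    - [85,[394,-499,-50],[0,0,-68.6]]
    - [85,[394,-499,-50],[0,0,-68.6]]
    - [85,[394,-499,-50],[0,0,-68.6]]
    - [85,[394,-499,-50],[0,0,-68.6]]
    - [85,[394,-499,-50],[0,0,-68.6]]
    - [85,[394,-499,-50],[0,0,-68.6]]
    - [85,[394,-499,-50],[0,0,-68.6]]
  squeeze: 40

```text
time_s: 1.9
eef_pos: [513.3, 13.0, 181.6]
ee_rot: [0.0, 0.654, 0.756, 0.0]
force: [-0.9, -0.3, -0.7]
grip_width: 0.994
grip_force: 0.0
```

Request:
apply_moves:
  targets:
    - [85,[0,0,-45],[0,0,0]]
    - [85,[0,0,-90],[0,0,0]]
    - [85,[0,0,-120],[0,0,0]]
    - [85,[0,0,-138],[0,0,0]]
    - [85,[0,0,-138],[0,0,0]]
    - [0,[0,0,-138],[0,0,0]]
    - [0,[0,0,-138],[0,0,0]]
    - [0,[0,0,-138],[0,0,0]]
    - [0,[0,0,-138],[0,0,0]]
    - [0,[0,0,-138],[0,0,0]]
    - [0,[0,0,-138],[0,0,0]]
    - [0,[0,0,-138],[0,0,0]]
    - [0,[0,0,-138],[0,0,0]]

```text
time_s: 3.2
eef_pos: [514.3, 12.1, 44.1]
ee_rot: [0.001, 0.655, 0.756, 0.0]
force: [0.1, 1.3, 6.5]
grip_width: 0.134
grip_force: 41.5
```

Request:
apply_moves:
  targets:
    - [0,[-10,-1.4,0],[0,0,0]]
    - [0,[-20,-2.8,0],[0,0,0]]
    - [0,[-30,-4.2,0],[0,0,0]]
    - [0,[-38,-5.4,0],[0,0,0]]
    - [0,[-43,-6.1,0],[0,0,0]]
    - [0,[-46,-6.5,0],[0,0,0]]
    - [0,[-48,-6.8,0],[0,0,0]]
    - [0,[-50,-7.1,0],[0,0,0]]
    - [0,[-50,-7.1,0],[0,0,0]]
    - [0,[-50,-7.1,0],[0,0,0]]

```text
time_s: 4.2
eef_pos: [467.5, 5.3, 44.1]
ee_rot: [0.004, 0.655, 0.756, 0.003]
force: [22.7, 8.0, -10.1]
grip_width: 0.134
grip_force: 40.1
```

Request:
apply_moves:
  targets:
    - [0,[3,0.4,0],[0,0,0]]
    - [85,[3,0.4,0],[0,0,0]]
    - [85,[3,0.4,0],[0,0,0]]
    - [85,[3,0.4,0],[0,0,0]]
    - [85,[3,0.4,0],[0,0,0]]
    - [85,[3,0.4,30],[0,0,0]]
    - [85,[3,0.4,80],[0,0,0]]
    - [85,[3,0.4,100],[0,0,0]]
    - [85,[50,135,100],[0,0,0]]
    - [85,[93,268,100],[0,0,0]]
    - [85,[93,268,100],[0,0,0]]
    - [85,[93,268,100],[0,0,0]]
    - [85,[93,268,100],[0,0,0]]
    - [85,[93,268,100],[0,0,0]]
    - [85,[93,268,100],[0,0,0]]
    - [85,[93,268,100],[0,0,0]]

```text
time_s: 5.8
eef_pos: [556.2, 273.3, 142.7]
ee_rot: [-0.0, 0.654, 0.756, -0.001]
force: [-0.5, -0.7, -0.5]
grip_width: 0.996
grip_force: 0.0
```

```bash
cat >> h.py <<'E'
def silver(tag, top=True):
    R={}
    for n in("top","side"):
        p,d=capture(n); cv2.imwrite(f"pics/{n}{tag}.png",p); h=cv2.cvtColor(p,cv2.COLOR_BGR2HSV)
        m=((h[...,1]<90)&(h[...,2]>50)).astype(np.uint8); k,l,s,c=cv2.connectedComponentsWithStats(m)
        for i in range(1,k):
            if 60<s[i,4]<600 and 150<c[i][0]<500 and 100<c[i][1]<380: print(n,s[i],[ray(n,*c[i],z)[:2].round(1) for z in (30,50)])
E
python3 - <<'E'
from h import *
silver("2"); print(ctrl.sense()["eef_pos"])
E
```

```text
top [366 154  28  25 350] [array([ 720.2, -152.4]), array([ 715., -150.])]
top [406 160  20  21 268] [array([ 711.3, -277.7]), array([ 706.2, -273.9])]
top [217 215  14  13 148] [array([506.3, 445.1]), array([503.5, 440.8])]
top [437 260  26  27 528] [array([ 323.6, -397.9]), array([ 322.9, -392.7])]
side [303 123  10   9  79] [array([ 889.4, -250.7]), array([ 872.3, -231.6])]
side [261 257  18  25 372] [array([557.5, 275.1]), array([547.1, 283.6])]
side [340 261  52  45 440] [array([334.8, 142.7]), array([328.9, 153.9])]
side [277 303  16  17 212] [array([439.9, 340.9]), array([431.9, 348.1])]
side [224 311  22  27 449] [array([506.3, 445.8]), array([497. , 450.9])]
[556.42711228 272.18364823 143.19488328]
```

View pics/side2.png

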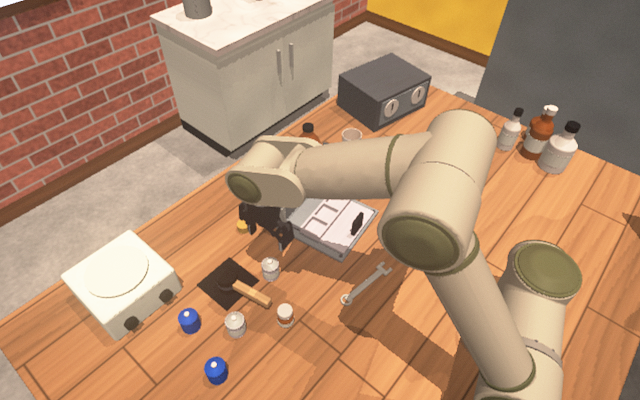

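Request:
apply_moves:
  targets:
    - [85,[1,2,-40],[0,0,0]]
    - [85,[1,2,-80],[0,0,0]]
    - [85,[1,2,-105],[0,0,0]]
    - [85,[1,2,-123],[0,0,0]]
    - [85,[1,2,-123],[0,0,0]]
    - [30,[1,2,-123],[0,0,0]]
    - [30,[1,2,-123],[0,0,0]]
    - [30,[1,2,-123],[0,0,0]]
    - [30,[1,2,-123],[0,0,0]]
    - [30,[1,2,-123],[0,0,0]]
    - [30,[1,2,-123],[0,0,0]]
    - [30,[1,2,-123],[0,0,0]]
    - [30,[1,2,-123],[0,0,0]]
  squeeze: 30

```text
time_s: 7.2
eef_pos: [558.3, 275.1, 21.8]
ee_rot: [0.001, 0.655, 0.756, 0.001]
force: [-1.7, -1.2, 6.8]
grip_width: 0.531
grip_force: 30.6
```

Request:
apply_moves:
  targets:
    - [30,[0,0,40],[0,0,0]]
    - [30,[0,0,80],[0,0,0]]
    - [30,[1,-35,80],[0,0,0]]
    - [30,[2,-75,80],[0,0,0]]
    - [30,[3,-115,80],[0,0,0]]
    - [30,[4,-155,80],[0,0,0]]
    - [30,[5,-185,80],[0,0,0]]
    - [30,[5,-193,80],[0,0,0]]
    - [30,[5,-193,80],[0,0,0]]
    - [30,[5,-193,60],[0,0,0]]
    - [30,[5,-193,50],[0,0,0]]
    - [30,[5,-193,45],[0,0,0]]
    - [30,[5,-193,45],[0,0,0]]

```text
time_s: 8.5
eef_pos: [562.3, 82.9, 64.8]
ee_rot: [-0.0, 0.654, 0.756, -0.0]
force: [-0.0, -0.0, -0.3]
grip_width: 0.527
grip_force: 31.3
```

Run:
```python
from h import *
p,d=capture("side"); cv2.imwrite("pics/s3.png",cv2.resize(p[130:290,230:430],(750,600),interpolation=cv2.INTER_CUBIC)); print(ctrl.sense()["eef_pos"],ctrl.sense()["force"])
```

```text
[562.63602303  82.665737    65.41474904] [-5.50712702e-01 -2.84353571e-04 -1.16045748e+00]
```

View pics/s3.png

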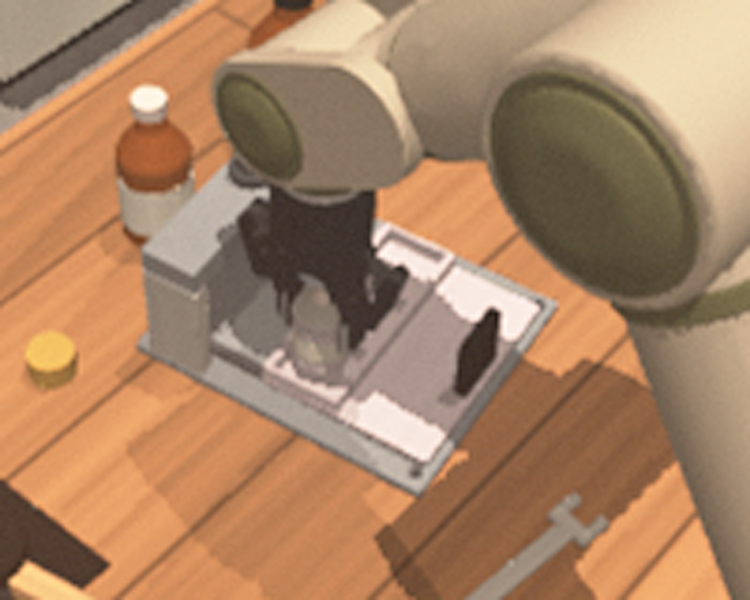

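The can hangs over the left pocket (around 315,360 in the crop), centred between its walls. I'll lower it.

Request:
apply_moves:
  targets:
    - [30,[0.5,-0.5,-6],[0,0,0]]
    - [30,[0.5,-0.5,-12],[0,0,0]]
    - [30,[0.5,-0.5,-17],[0,0,0]]
    - [30,[0.5,-0.5,-20],[0,0,0]]
    - [30,[0.5,-0.5,-22],[0,0,0]]
    - [30,[0.5,-0.5,-23],[0,0,0]]
    - [30,[0.5,-0.5,-23],[0,0,0]]

```text
time_s: 9.25
eef_pos: [563.1, 81.6, 42.3]
ee_rot: [-0.0, 0.655, 0.756, -0.0]
force: [0.3, 0.1, -1.0]
grip_width: 0.527
grip_force: 31.3
```

Request:
apply_moves:
  targets:
    - [30,[0,0,-0.5],[0,0,0]]
    - [62,[0,0,-0.5],[0,0,0]]
    - [62,[0,0,-0.5],[0,0,0]]
    - [62,[0,0,-0.5],[0,0,0]]
    - [62,[0,0,20],[0,0,0]]
    - [62,[0,0,60],[0,0,0]]
    - [85,[0,0,98],[0,0,0]]
    - [85,[-57,364,98],[0,0,0]]
    - [85,[-57,364,98],[0,0,0]]
    - [85,[-57,364,98],[0,0,0]]
    - [85,[-57,364,98],[0,0,0]]
    - [85,[-57,364,98],[0,0,0]]
    - [85,[-57,364,98],[0,0,0]]
    - [85,[-57,364,98],[0,0,0]]
    - [85,[-57,364,98],[0,0,0]]
    - [85,[-57,364,98],[0,0,0]]

```text
time_s: 10.85
eef_pos: [504.8, 448.1, 139.8]
ee_rot: [-0.0, 0.653, 0.757, 0.0]
force: [-0.2, -0.6, -0.5]
grip_width: 0.995
grip_force: 0.0
```

Run:
```python
from h import *
silver("4"); print(ctrl.sense()["eef_pos"])
a=cv2.imread("pics/side4.png")[140:360,160:440]; cv2.imwrite("pics/s4.png",cv2.resize(a,(760,597)))
```

```text
top [366 154  28  25 347] [array([ 720.2, -152.6]), array([ 714.9, -150.2])]
top [406 160  20  21 279] [array([ 712.4, -278.3]), array([ 707.3, -274.4])]
top [243 236  10  11  81] [array([431.5, 351.5]), array([429.6, 348.2])]
top [287 260  45  15 223] [array([338.4, 115.5]), array([337.6, 114.8])]
top [437 260  26  27 525] [array([ 323.9, -398. ]), array([ 323.2, -392.8])]
side [303 123  10   9  70] [array([ 890.7, -251.7]), array([ 873.6, -232.5])]
side [342 128  20  30 464] [array([ 720.5, -291.6]), array([ 706.8, -271.6])]
side [265 153  10  10  82] [array([877.1, -41. ]), array([860.3, -26.1])]
side [277 303  16  17 211] [array([439.9, 341. ]), array([431.9, 348.2])]
[506.07427826 445.24474407 140.03945984]
```

View pics/s4.png

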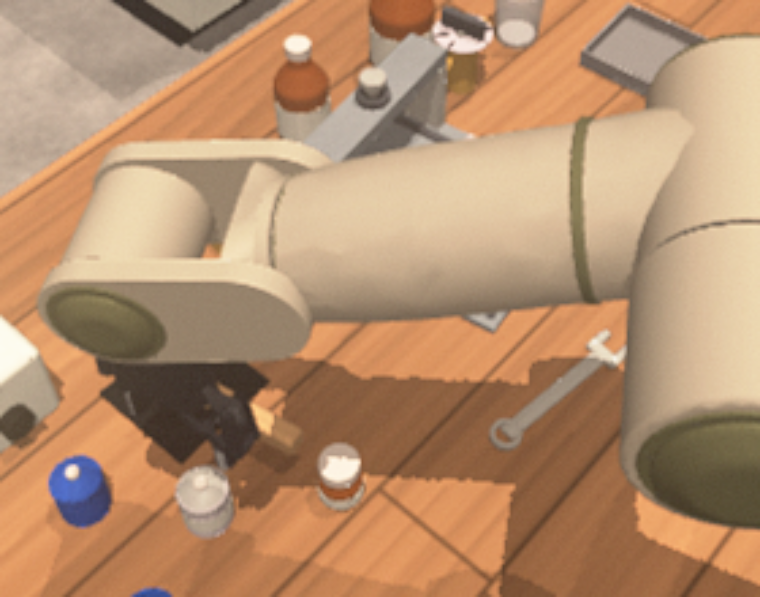

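Can 2 at crop (205,500) is unmoved, so I'll descend and grip.

Request:
apply_moves:
  targets:
    - [85,[0,0,-40],[0,0,0]]
    - [85,[0,0,-80],[0,0,0]]
    - [85,[0,0,-105],[0,0,0]]
    - [85,[0,0,-120],[0,0,0]]
    - [85,[0,0,-120],[0,0,0]]
    - [30,[0,0,-120],[0,0,0]]
    - [30,[0,0,-120],[0,0,0]]
    - [30,[0,0,-120],[0,0,0]]
    - [30,[0,0,-120],[0,0,0]]
    - [30,[0,0,-120],[0,0,0]]
    - [30,[0,0,-120],[0,0,0]]
    - [30,[0,0,-120],[0,0,0]]
    - [30,[0,0,-120],[0,0,0]]
    - [30,[0,0,-80],[0,0,0]]
    - [30,[0,0,-40],[0,0,0]]

```text
time_s: 12.45
eef_pos: [505.5, 445.3, 100.8]
ee_rot: [-0.0, 0.655, 0.756, -0.001]
force: [0.3, 0.2, -0.1]
grip_width: 0.53
grip_force: 31.1
```

Request:
apply_moves:
  targets:
    - [30,[0,0,30],[0,0,0]]
    - [30,[0,-40,30],[0,0,0]]
    - [30,[75,-486,30],[0,0,0]]
    - [30,[75,-486,30],[0,0,0]]
    - [30,[75,-486,30],[0,0,0]]
    - [30,[75,-486,30],[0,0,0]]
    - [30,[75,-486,30],[0,0,0]]
    - [30,[75,-486,30],[0,0,0]]
    - [30,[75,-486,30],[0,0,0]]
    - [30,[75,-486,30],[0,0,0]]
    - [30,[75,-486,30],[0,0,0]]
    - [30,[75,-486,30],[0,0,0]]
    - [30,[75,-486,30],[0,0,0]]
    - [30,[75,-486,30],[0,0,0]]
    - [30,[75,-486,0],[0,0,0]]
    - [30,[75,-486,-35],[0,0,0]]
    - [30,[75,-486,-35],[0,0,0]]
    - [30,[75,-486,-35],[0,0,0]]

```text
time_s: 14.25
eef_pos: [581.3, -39.4, 66.1]
ee_rot: [-0.0, 0.654, 0.757, 0.0]
force: [0.2, -0.7, -0.1]
grip_width: 0.526
grip_force: 31.2
```

Run:
```python
from h import *
p,d=capture("side"); cv2.imwrite("pics/s5.png",cv2.resize(p[130:290,230:430],(750,600),interpolation=cv2.INTER_CUBIC)); print(ctrl.sense()["eef_pos"],ctrl.sense()["force"])
```

```text
[581.91815282 -39.8246136   67.04686658] [-0.43282007  0.12118307 -0.2164741 ]
```

View pics/s5.png

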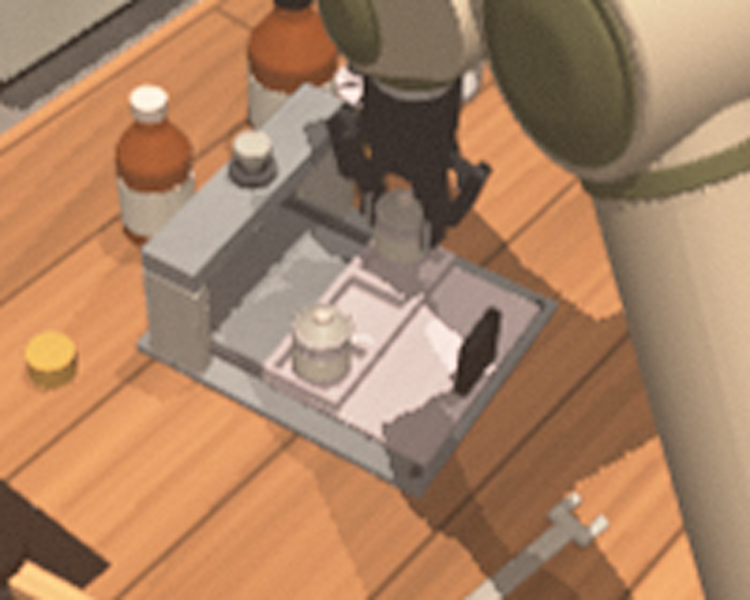

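Can 1 sits in the left pocket (322,345) and can 2 hangs over the right one (400,235). I'll lower it.

Request:
apply_moves:
  targets:
    - [30,[-1,-1,-8],[0,0,0]]
    - [30,[-1,-1,-14],[0,0,0]]
    - [30,[-1,-1,-19],[0,0,0]]
    - [30,[-1,-1,-22],[0,0,0]]
    - [30,[-1,-1,-24],[0,0,0]]
    - [30,[-1,-1,-25],[0,0,0]]
    - [30,[-1,-1,-25],[0,0,0]]

```text
time_s: 15.0
eef_pos: [581.1, -41.3, 42.0]
ee_rot: [0.001, 0.655, 0.756, 0.001]
force: [-1.8, 2.2, 9.9]
grip_width: 0.53
grip_force: 32.4
```

Request:
apply_moves:
  targets:
    - [30,[0,0,1],[0,0,0]]
    - [62,[0,0,1],[0,0,0]]
    - [62,[0,0,1],[0,0,0]]
    - [62,[0,0,1],[0,0,0]]
    - [62,[0,0,20],[0,0,0]]
    - [62,[0,0,60],[0,0,0]]
    - [62,[0,0,90],[0,0,0]]
    - [62,[-40,20,90],[0,0,0]]
    - [62,[-80,40,90],[0,0,0]]
    - [62,[-113,47,90],[0,0,0]]
    - [62,[-113,47,90],[0,0,0]]
    - [62,[-113,47,90],[0,0,0]]

```text
time_s: 16.2
eef_pos: [467.3, 5.5, 130.7]
ee_rot: [0.0, 0.655, 0.756, 0.0]
force: [-0.3, -0.3, 0.5]
grip_width: 0.725
grip_force: 0.0
```

Run:
```python
from h import *
p,d=capture("side"); q,d=capture("top"); print(ctrl.sense()["eef_pos"])
a=cv2.resize(p[120:270,230:430],(800,600),interpolation=cv2.INTER_CUBIC); cv2.imwrite("pics/s6.png",a)
```

```text
[468.02493839   5.22998456 130.43962747]
```

View pics/s6.png

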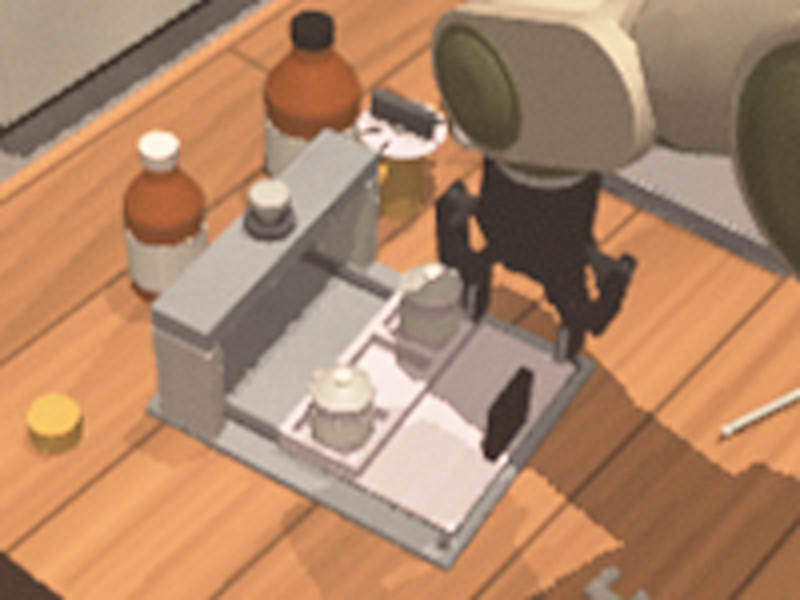

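Both cans stand in the left (343,405) and right (430,315) pockets. I'll grip the tab next.

Request:
apply_moves:
  targets:
    - [62,[0,0,-40],[0,0,0]]
    - [62,[0,0,-75],[0,0,0]]
    - [62,[0,0,-87],[0,0,0]]
    - [62,[0,0,-87],[0,0,0]]
    - [0,[0,0,-87],[0,0,0]]
    - [0,[0,0,-87],[0,0,0]]
    - [0,[0,0,-87],[0,0,0]]
    - [0,[0,0,-87],[0,0,0]]
    - [0,[0,0,-87],[0,0,0]]
    - [0,[0,0,-87],[0,0,0]]
  squeeze: 40

```text
time_s: 17.3
eef_pos: [467.9, 5.5, 44.4]
ee_rot: [0.001, 0.655, 0.756, 0.001]
force: [-0.7, 0.9, 6.6]
grip_width: 0.139
grip_force: 39.6
```

Request:
apply_moves:
  targets:
    - [0,[4,0.6,0],[0,0,0]]
    - [0,[10,1.4,0],[0,0,0]]
    - [0,[20,2.8,0],[0,0,0]]
    - [0,[30,4.2,0],[0,0,0]]
    - [0,[40,5.7,0],[0,0,0]]
    - [0,[50,7.1,0],[0,0,0]]
    - [0,[60,8.5,0],[0,0,0]]
    - [0,[70,9.9,0],[0,0,0]]
    - [0,[80,11.3,0],[0,0,0]]
    - [0,[88,12.5,0],[0,0,0]]
    - [0,[95,13.5,0],[0,0,0]]
    - [0,[100,14.2,0],[0,0,0]]
    - [0,[103,14.6,0],[0,0,0]]
    - [0,[105,14.9,0],[0,0,0]]
    - [0,[106,15,0],[0,0,0]]
    - [0,[106,15,0],[0,0,0]]

```text
time_s: 18.9
eef_pos: [571.3, 20.4, 44.4]
ee_rot: [-0.002, 0.654, 0.756, -0.002]
force: [-15.9, -2.2, 15.0]
grip_width: 0.133
grip_force: 40.9
```

Request:
apply_moves:
  targets:
    - [0,[-1.5,0,0],[0,0,0]]
    - [50,[-1.5,0,0],[0,0,0]]
    - [50,[-1.5,0,0],[0,0,0]]
    - [50,[-1.5,0,0],[0,0,0]]
    - [50,[-1.5,0,0],[0,0,0]]
    - [50,[-1.5,0,40],[0,0,0]]
    - [50,[-1.5,0,90],[0,0,0]]
    - [50,[-1.5,0,140],[0,0,0]]
    - [50,[-1.5,0,140],[0,0,0]]

```text
time_s: 19.8
eef_pos: [574.3, 20.3, 190.2]
ee_rot: [0.005, 0.654, 0.756, 0.003]
force: [-0.3, -0.9, -0.5]
grip_width: 0.58
grip_force: 0.0
```

Run:
```python
from h import *
print(ctrl.sense()["eef_pos"])
for n,t,b in(("top","0",(374,158,396,182)),("side","0",(318,138,346,162)),("top","now",(374,158,396,182)),("side","now",(318,138,346,162))):
    p=cv2.imread(f"pics/{n}0.png") if t=="0" else capture(n)[0]
    h=cv2.cvtColor(p,cv2.COLOR_BGR2HSV)[...,2].astype(int)
    a=h[b[1]:b[3],b[0]:b[2]]
    m=(a<100).astype(np.uint8); k,l,s,c=cv2.connectedComponentsWithStats(m,connectivity=4); 
    for i in range(1,k):
        if s[i,4]<12: continue
        v,u=np.nonzero(l==i); P=np.array([ray(n,x+b[0],y+b[1],113 if s[i,4]>25 else 86)[:2] for x,y in zip(u,v)],np.float32); print(n,t,s[i],P.mean(0),cv2.minAreaRect(P))
    if t=="0" and n=="top": print(a)
```

```text
[574.2593926   20.30369822 190.19418221]
top 0 [ 0  0 14 18 81] [ 710.29346 -140.97078] ((703.2217407226562, -135.7562255859375), (68.5202865600586, 43.064212799072266), 7.423678398132324)
[[ 78  84  86  88  89  84  82  87  76  72  79  83 108 138 150 148 153 156
  154 150 157 155]
 [ 75  66  71  72  76  78  97 114 109  86  80 101 132 151 154 156 156 154
  154 155 156 154]
 [ 90  81  75  81  98 118 142 145 133  99  82 114 157 173 173 164 157 154
  153 153 153 154]
 [ 94  90  90 107 143 172 178 159 122  84  72 110 172 197 193 184 170 158
  151 155 153 150]
 [ 94  97 101 130 169 192 184 149 100  68  66 106 175 202 203 202 187 170
  159 156 156 157]
 [ 93 101 117 133 164 185 180 156 101  65  63 105 171 200 209 207 200 191
  168 157 156 154]
 [ 90 118 148 125 123 148 155 153 107  70  62  91 152 194 208 207 203 200
  176 162 154 155]
 [101 146 178 160 127 103 119 139 114  72  58  74 122 185 204 209 205 203
  191 168 154 153]
 [129 167 192 192 175 143 130 144 119  74  60  70 111 177 204 206 205 204
  197 170 151 147]
 [153 177 200 205 199 189 180 166 139  83  57  67 106 169 203 206 197 191

[... 1233 characters left out ...]
 124 124 123 120 124 134 141 139 140 140 138 137 138 134 138 140 136
  139 137 142 135]]
side 0 [ 5  6 16 10 75] [ 691.65753 -136.76764] ((692.733154296875, -136.04080200195312), (59.48591995239258, 21.8538818359375), 10.898632049560547)
top now [ 0  0 14 19 85] [ 710.22217 -140.98085] ((701.5936889648438, -135.96835327148438), (71.80374908447266, 43.064212799072266), 7.423679828643799)
top now [ 0 16  7  8 31] [ 658.6973   -119.587585] ((661.403076171875, -123.58547973632812), (21.81510353088379, 26.147733688354492), 89.76750946044922)
side now [  0   0  28  24 592] [ 689.49084 -138.28258] ((687.7095336914062, -137.68341064453125), (86.43362426757812, 111.45564270019531), 41.82212448120117)
```

Run:
```python
from h import *
print("valve top",ray("top",384.6,168.3,113),"disc@86 blob",ray("top",382.2,167.7,86))
for n,b in(("top",(360,130,392,165)),("side",(290,118,325,165))):
    C=cloud(n,np.load(n+"0.npy"))[b[1]:b[3],b[0]:b[2]].reshape(-1,3); s=C[(C[:,2]>155)&(C[:,2]<185)&(C[:,0]>715)]; print(n,len(s),np.median(s,0),s.min(0),s.max(0))
    p=cv2.imread(f"pics/{n}0.png"); h=cv2.cvtColor(p,cv2.COLOR_BGR2HSV)[b[1]:b[3],b[0]:b[2]]
    v,u=np.nonzero(h[...,2]<45); print(len(u),ray(n,u.mean()+b[0],v.mean()+b[1],165) if len(u) else "")
print("pin", ray("top",334,171,162), ctrl.sense()["joints"])
```

```text
valve top [ 696.42988495 -151.51274822  113.        ] disc@86 blob [ 705.60010364 -146.01705665   86.        ]
top 84 [ 773.32234858 -123.33684041  169.40310169] [ 755.64241783 -139.91773097  155.89104077] [ 790.37229339 -107.16446758  181.66885984]
68 [ 772.94043433 -124.86522978  165.        ]
side 96 [ 770.33712303 -118.81403994  167.06291848] [ 756.57055333 -139.67551199  155.38984782] [ 791.59946501 -101.20659768  172.33811089]
0 
pin [671.48927619  33.95207643 162.        ] [-1.68670082e-01  4.53700873e-01  1.42212265e+00 -7.08112440e-06
  1.26400478e+00 -3.12447798e-01]
```

Run:
```python
from h import *
print("pin",ray("side",297.3,168,162),"bar",ray("side",331,147.3,113),"disc",ray("side",330.3,153,86))
```

```text
pin [673.25068604  36.28081008 162.        ] bar [ 694.07868763 -144.25032695  113.        ] disc [ 697.06383719 -145.89793567   86.        ]
```

Request:
apply_moves:
  targets:
    - [50,[0,0,25],[0,0,-8]]
    - [50,[125,-172,25],[0,0,-90]]
    - [50,[125,-172,25],[0,0,-90]]
    - [50,[125,-172,25],[0,0,-90]]
    - [50,[125,-172,25],[0,0,-90]]
    - [50,[125,-172,25],[0,0,-90]]
    - [50,[125,-172,25],[0,0,-90]]
    - [50,[125,-172,25],[0,0,-90]]
    - [50,[125,-172,25],[0,0,-90]]
    - [50,[125,-172,25],[0,0,-90]]
    - [50,[125,-172,25],[0,0,-90]]
    - [50,[125,-172,25],[0,0,-90]]
    - [50,[125,-172,25],[0,0,-90]]
    - [50,[125,-172,25],[0,0,-90]]
    - [50,[125,-172,-40],[0,0,-90]]
    - [50,[125,-172,-80],[0,0,-90]]
    - [50,[125,-172,-80],[0,0,-90]]
    - [50,[125,-172,-80],[0,0,-90]]

```text
time_s: 21.7
eef_pos: [696.6, -151.4, 103.4]
ee_rot: [-0.0, 0.997, 0.072, -0.001]
force: [-0.5, 0.5, 1.4]
grip_width: 0.584
grip_force: 0.0
```

Request:
apply_moves:
  targets:
    - [50,[0,0,0],[0,0,0]]
    - [50,[0,0,0],[0,0,0]]

```text
time_s: 21.9
eef_pos: [697.7, -151.8, 106.5]
ee_rot: [0.001, 0.997, 0.072, 0.002]
force: [0.1, -0.4, 1.3]
grip_width: 0.587
grip_force: 0.0
```

Request:
apply_moves:
  targets:
    - [50,[0,0,-8],[0,0,0]]
    - [50,[0,0,-13],[0,0,0]]
    - [50,[0,0,-13],[0,0,0]]
    - [0,[0,0,-13],[0,0,0]]
    - [0,[0,0,-13],[0,0,0]]
    - [0,[0,0,-13],[0,0,0]]
    - [0,[0,0,-13],[0,0,0]]
    - [0,[0,0,-13],[0,0,0]]
    - [0,[0,0,-13],[0,0,0]]
  squeeze: 30

```text
time_s: 22.8
eef_pos: [696.9, -153.6, 90.9]
ee_rot: [0.002, 0.997, 0.071, 0.001]
force: [2.1, -9.4, -1.2]
grip_width: 0.132
grip_force: 35.9
```

Request:
apply_moves:
  targets:
    - [30,[0,-2,1],[0,0,0]]
    - [30,[5,-2,1],[0,0,0]]
    - [30,[5,-2,1],[0,0,0]]
    - [0,[5,-2,1],[0,0,0]]
    - [0,[5,-2,1],[0,0,0]]
    - [0,[5,-2,1],[0,0,0]]
    - [0,[5,-2,1],[0,0,0]]

```text
time_s: 23.5
eef_pos: [701.7, -153.2, 91.3]
ee_rot: [-0.0, 0.997, 0.072, 0.0]
force: [0.9, 0.0, -0.5]
grip_width: 0.13
grip_force: 33.8
```

Force is now nil, so I'll turn 45°.

Request:
apply_moves:
  targets:
    - [0,[0,0,0],[0,0,6]]
    - [0,[0,0,0],[0,0,12]]
    - [0,[0,0,0],[0,0,18]]
    - [0,[0,0,0],[0,0,24]]
    - [0,[0,0,0],[0,0,30]]
    - [0,[0,0,0],[0,0,36]]
    - [0,[0,0,0],[0,0,41]]
    - [0,[0,0,0],[0,0,45]]
    - [0,[0,0,0],[0,0,45]]
    - [0,[0,0,0],[0,0,45]]
    - [0,[0,0,0],[0,0,45]]

```text
time_s: 24.6
eef_pos: [701.9, -153.7, 91.3]
ee_rot: [0.0, 0.894, 0.447, 0.0]
force: [4.6, -1.8, -2.2]
grip_width: 0.131
grip_force: 33.5
```

Request:
apply_moves:
  targets:
    - [40,[0,0,0],[0,0,45]]
    - [40,[0,0,0],[0,0,0]]
    - [40,[0,0,0],[0,0,0]]

```text
time_s: 24.9
eef_pos: [701.3, -153.3, 91.3]
ee_rot: [-0.0, 0.895, 0.446, -0.0]
force: [-0.1, -0.5, 0.1]
grip_width: 0.47
grip_force: 0.0
```

I sent a stray turn in that first row, so I'll re-close the fingers squarely on the bar to restore the 45° setting, then open without turning.

Request:
apply_moves:
  targets:
    - [0,[0,0,0],[0,0,0]]
    - [0,[0,0,0],[0,0,0]]
    - [0,[0,0,0],[0,0,0]]
    - [0,[0,0,0],[0,0,0]]
    - [0,[0,0,0],[0,0,0]]
    - [0,[0,0,0],[0,0,0]]
    - [40,[0,0,0],[0,0,0]]
    - [40,[0,0,0],[0,0,0]]
    - [40,[0,0,0],[0,0,0]]
    - [40,[0,0,0],[0,0,0]]
    - [40,[0,0,40],[0,0,0]]
    - [40,[0,0,90],[0,0,0]]
    - [40,[0,0,140],[0,0,0]]
    - [40,[0,0,140],[0,0,0]]

```text
time_s: 26.3
eef_pos: [703.3, -153.9, 240.1]
ee_rot: [0.005, 0.894, 0.448, 0.005]
force: [0.2, 0.2, 0.8]
grip_width: 0.471
grip_force: 0.0
```

Request:
apply_moves:
  targets:
    - [60,[-20,40,0],[0,0,-8]]
    - [60,[-145,420,0],[0,0,-42.6]]
    - [60,[-145,420,0],[0,0,-42.6]]
    - [60,[-145,420,0],[0,0,-42.6]]
    - [60,[-145,420,0],[0,0,-42.6]]
    - [60,[-145,420,0],[0,0,-42.6]]
    - [60,[-145,420,0],[0,0,-42.6]]
    - [60,[-145,420,0],[0,0,-42.6]]
    - [60,[-145,420,0],[0,0,-42.6]]
    - [60,[-145,420,0],[0,0,-42.6]]
    - [60,[-145,420,0],[0,0,-42.6]]
    - [60,[-145,420,0],[0,0,-42.6]]
    - [60,[-145,420,0],[0,0,-42.6]]

```text
time_s: 27.6
eef_pos: [557.1, 265.4, 231.2]
ee_rot: [0.0, 0.996, 0.092, -0.0]
force: [0.4, -0.2, -0.4]
grip_width: 0.705
grip_force: 0.0
```

```bash
cat >> h.py <<'E'
def mallet(tag):
    for n in("top","side"):
        p,d=capture(n); cv2.imwrite(f"pics/{n}{tag}.png",p); h=cv2.cvtColor(p,cv2.COLOR_BGR2HSV)
        m=((h[...,1]<175)&(h[...,1]>90)&(h[...,2]>(165 if n=="top" else 228))&(h[...,0]>13)).astype(np.uint8)
        b=dict(top=(200,160,300,260),side=(190,230,310,350))[n]; k=np.zeros_like(m); k[b[1]:b[3],b[0]:b[2]]=m[b[1]:b[3],b[0]:b[2]]
        kk,L,s,cc=cv2.connectedComponentsWithStats(k)
        for q in range(1,kk):
            if s[q,4]<60: continue
            v,u=np.nonzero(L==q); P=np.array([ray(n,a,c,46)[:2] for a,c in zip(u,v)],np.float32); print(n,s[q],cv2.minAreaRect(P))
E
python3 - <<'E'
from h import *
mallet("7"); s=ctrl.sense(); print(s["eef_pos"],s["joints"])
p=cv2.imread("pics/side7.png"); a=cv2.resize(p[120:270,230:430],(400,300),interpolation=cv2.INTER_CUBIC); b=cv2.resize(p[230:380,150:350],(400,300),interpolation=cv2.INTER_CUBIC); c=cv2.resize(cv2.imread("pics/top7.png")[130:230,370:400+70],(300,300),interpolation=cv2.INTER_CUBIC)
cv2.imwrite("pics/s7.png",np.hstack([a,b])[:, :800])
E
```

```text
side [190 236  39  34 257] ((718.956787109375, 352.629150390625), (139.302490234375, 36.827293395996094), 88.16382598876953)
side [239 250  18  16  76] ((618.7525024414062, 297.1278076171875), (15.507586479187012, 53.543296813964844), 5.2017130851745605)
side [233 281  37  23 251] ((535.6055297851562, 362.5890197753906), (106.66617584228516, 18.935949325561523), 10.773042678833008)
side [190 293  18  18  78] ((614.7579345703125, 466.5242614746094), (26.128870010375977, 45.849388122558594), 11.57969856262207)
[557.04199753 265.56212523 231.26174771] [ 2.55293395e-01  5.20457002e-01  1.19404448e+00 -5.68801317e-05
  1.42717764e+00  1.64212672e+00]
```

View pics/s7.png

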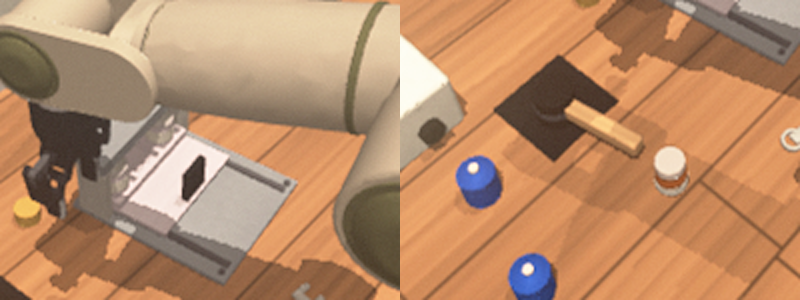

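Mallet is unmoved (handle at crop (600,125)) and the carriage is home with its cans. I'll go grip the handle.

Request:
apply_moves:
  targets:
    - [60,[11,40,-50],[0,0,0]]
    - [60,[11,80,-100],[0,0,0]]
    - [60,[11,103,-100],[0,0,0]]
    - [60,[11,103,-145],[0,0,0]]
    - [60,[11,103,-185],[0,0,0]]
    - [60,[11,103,-205],[0,0,0]]
    - [60,[11,103,-215],[0,0,0]]
    - [60,[11,103,-215],[0,0,0]]
    - [0,[11,103,-215],[0,0,0]]
    - [0,[11,103,-215],[0,0,0]]
    - [0,[11,103,-215],[0,0,0]]
    - [0,[11,103,-215],[0,0,0]]
    - [0,[11,103,-215],[0,0,0]]
    - [0,[11,103,-215],[0,0,0]]
    - [0,[11,103,-215],[0,0,0]]
  squeeze: 100

```text
time_s: 29.2
eef_pos: [568.5, 369.6, 18.2]
ee_rot: [-0.0, 0.996, 0.093, 0.001]
force: [-1.2, -2.6, 5.9]
grip_width: 0.234
grip_force: 96.1
```

Request:
apply_moves:
  targets:
    - [0,[0,0,20],[0,0,0]]
    - [0,[0,0,60],[0,0,0]]
    - [0,[0,0,100],[0,0,0]]
    - [0,[0,0,140],[0,0,0]]
    - [0,[0,0,180],[0,0,0]]
    - [0,[0,0,220],[0,0,0]]
    - [0,[5,-35,232],[0,0,0]]
    - [0,[12,-70,232],[0,0,0]]
    - [0,[18,-105,232],[0,0,0]]
    - [0,[25,-140,232],[0,0,0]]
    - [0,[31,-175,232],[0,0,0]]
    - [0,[37,-210,232],[0,0,0]]
    - [0,[43,-245,232],[0,0,0]]
    - [0,[50,-280,232],[0,0,0]]
    - [0,[56,-315,232],[0,0,0]]
    - [0,[60.5,-335,232],[0,0,0]]
    - [0,[60.5,-342,232],[0,0,0]]
    - [0,[60.5,-342,232],[0,0,0]]
    - [0,[60.5,-342,215],[0,0,0]]
    - [0,[60.5,-342,198],[0,0,0]]

```text
time_s: 31.2
eef_pos: [627.9, 29.1, 214.3]
ee_rot: [-0.0, 0.996, 0.093, 0.0]
force: [0.4, -0.2, -4.7]
grip_width: 0.239
grip_force: 97.7
```

Request:
apply_moves:
  targets:
    - [0,[0,0,0],[0,0,0]]
    - [0,[0,0,0],[0,0,0]]
    - [0,[0,0,0],[0,0,0]]

```text
time_s: 31.5
eef_pos: [628.4, 28.2, 215.5]
ee_rot: [0.0, 0.996, 0.093, 0.001]
force: [-0.0, 0.3, -4.8]
grip_width: 0.24
grip_force: 97.2
```

Run:
```python
from h import *
s=ctrl.sense(); print(s["eef_pos"],s["wrist_torque"],s["force"])
p,d=capture("side"); a=cv2.resize(p[100:230,230:380],(692,600),interpolation=cv2.INTER_CUBIC); cv2.imwrite("pics/s8.png",a)
q,d=capture("top"); cv2.imwrite("pics/t8.png",q)
```

```text
[628.40682001  28.16722774 215.53746584] [-0.01083728  0.17158202 -0.01226084] [-0.04404063  0.34233176 -4.77194039]
```

View pics/s8.png

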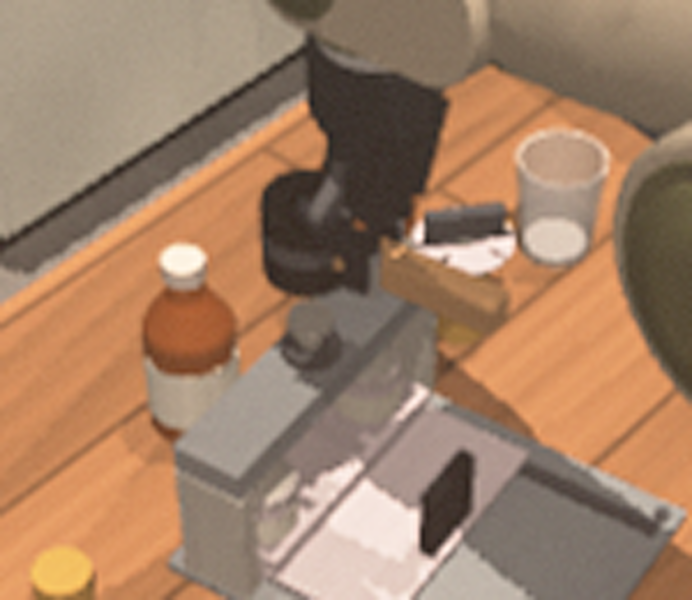

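The mallet hangs level with its head (310,230) right over the pin (312,330). Strike.

Request:
apply_moves:
  targets:
    - [0,[0,0,-12],[0,0,0]]
    - [0,[0,0,-24],[0,0,0]]
    - [0,[0,0,-37],[0,0,0]]
    - [0,[0,0,-50],[0,0,0]]
    - [0,[0,0,-58],[0,0,0]]
    - [0,[0,0,-60],[0,0,0]]
    - [0,[0,0,-61],[0,0,0]]
    - [0,[0,0,-61],[0,0,0]]

```text
time_s: 32.4
eef_pos: [628.5, 26.8, 157.4]
ee_rot: [0.001, 0.996, 0.093, 0.002]
force: [-15.1, -3.0, 24.6]
grip_width: 0.238
grip_force: 99.4
```

Request:
apply_moves:
  targets:
    - [0,[0,0,20],[0,0,0]]
    - [0,[0,0,60],[0,0,0]]
    - [0,[0,0,95],[0,0,0]]
    - [0,[-5,25,95],[0,0,0]]
    - [0,[-12,60,95],[0,0,0]]
    - [0,[-18,95,95],[0,0,0]]
    - [0,[-24,130,95],[0,0,0]]
    - [0,[-30,165,95],[0,0,0]]
    - [0,[-36,200,95],[0,0,0]]
    - [0,[-42,235,95],[0,0,0]]
    - [0,[-48,270,95],[0,0,0]]
    - [0,[-54,305,95],[0,0,0]]
    - [0,[-60.5,335,95],[0,0,0]]
    - [0,[-60.5,342,80],[0,0,0]]
    - [0,[-60.5,342,40],[0,0,0]]
    - [0,[-60.5,342,0],[0,0,0]]
    - [0,[-60.5,342,-40],[0,0,0]]
    - [0,[-60.5,342,-80],[0,0,0]]
    - [0,[-60.5,342,-105],[0,0,0]]
    - [0,[-60.5,342,-115],[0,0,0]]

```text
time_s: 34.4
eef_pos: [566.1, 368.3, 34.1]
ee_rot: [0.001, 0.996, 0.092, -0.003]
force: [-0.3, 0.0, -4.5]
grip_width: 0.239
grip_force: 98.2
```

Request:
apply_moves:
  targets:
    - [0,[0,0,-6],[0,0,0]]
    - [0,[0,0,-12],[0,0,0]]
    - [0,[0,0,-16],[0,0,0]]
    - [0,[0,0,-19],[0,0,0]]
    - [0,[0,0,-20.5],[0,0,0]]
    - [0,[0,0,-20.5],[0,0,0]]
    - [0,[0,0,-20.5],[0,0,0]]

```text
time_s: 35.1
eef_pos: [567.8, 369.7, 18.3]
ee_rot: [-0.0, 0.996, 0.093, 0.0]
force: [-0.7, 0.1, -1.8]
grip_width: 0.242
grip_force: 98.4
```

Request:
apply_moves:
  targets:
    - [0,[0,0,-1],[0,0,0]]
    - [45,[0,0,-1],[0,0,0]]
    - [45,[0,0,-1],[0,0,0]]
    - [45,[0,0,-1],[0,0,0]]
    - [45,[0,0,-1],[0,0,0]]
    - [45,[0,0,30],[0,0,0]]
    - [45,[0,0,80],[0,0,0]]
    - [45,[0,0,130],[0,0,0]]
    - [45,[0,0,172],[0,0,0]]

```text
time_s: 36.0
eef_pos: [567.7, 369.7, 192.9]
ee_rot: [-0.0, 0.996, 0.093, 0.001]
force: [0.2, 0.8, 0.5]
grip_width: 0.526
grip_force: 0.0
```

Request:
apply_moves:
  targets:
    - [50,[0,-40,0],[0,0,8]]
    - [50,[4.5,-349,0],[0,0,87.6]]
    - [50,[4.5,-349,0],[0,0,87.6]]
    - [50,[4.5,-349,0],[0,0,87.6]]
    - [50,[4.5,-349,0],[0,0,87.6]]
    - [50,[4.5,-349,0],[0,0,87.6]]
    - [50,[4.5,-349,0],[0,0,87.6]]
    - [50,[4.5,-349,0],[0,0,87.6]]
    - [50,[4.5,-349,0],[0,0,87.6]]
    - [50,[4.5,-349,0],[0,0,87.6]]
    - [50,[4.5,-349,0],[0,0,87.6]]
    - [50,[4.5,-349,0],[0,0,87.6]]
    - [50,[4.5,-349,0],[0,0,87.6]]
    - [50,[4.5,-349,0],[0,0,87.6]]

```text
time_s: 37.4
eef_pos: [572.1, 20.7, 189.8]
ee_rot: [0.0, 0.655, 0.755, 0.0]
force: [-0.1, -0.4, 0.1]
grip_width: 0.586
grip_force: 0.0
```

Run:
```python
from h import *
mallet("9"); s=ctrl.sense(); print(s["eef_pos"],s["ee_rot"])
p=cv2.imread("pics/side9.png"); a=cv2.resize(p[110:330,180:400],(600,600),interpolation=cv2.INTER_CUBIC); cv2.imwrite("pics/s9.png",a)
```

```text
top [241 200   8  28 134] ((532.8713989257812, 364.24542236328125), (103.72716522216797, 18.964664459228516), 8.757558822631836)
side [190 238  39  32 192] ((716.4528198242188, 354.4239196777344), (133.97274780273438, 34.95389938354492), 84.36483764648438)
side [239 242  28  24  91] ((620.7974243164062, 275.6802062988281), (15.691717147827148, 96.56366729736328), 5.201598644256592)
side [232 282  38  24 282] ((533.6785888671875, 365.78680419921875), (106.25072479248047, 20.282588958740234), 10.311594009399414)
[572.10904686  20.64586381 189.81127743] [3.81191115e-05 6.54904739e-01 7.55711440e-01 6.88267487e-07]
```

View pics/s9.png

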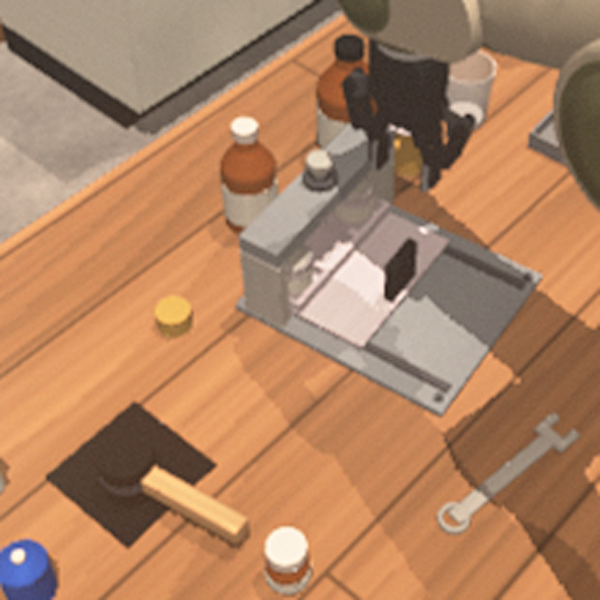

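Mallet stands on the mat (head about 130,465), the pin is up, and the cans are still in. I'll draw the carriage out.

Request:
apply_moves:
  targets:
    - [50,[0,0,-45],[0,0,0]]
    - [50,[0,0,-90],[0,0,0]]
    - [50,[0,0,-130],[0,0,0]]
    - [50,[0,0,-146],[0,0,0]]
    - [50,[0,0,-146],[0,0,0]]
    - [0,[0,0,-146],[0,0,0]]
    - [0,[0,0,-146],[0,0,0]]
    - [0,[0,0,-146],[0,0,0]]
    - [0,[0,0,-146],[0,0,0]]
    - [0,[0,0,-146],[0,0,0]]
    - [0,[0,0,-146],[0,0,0]]
  squeeze: 40

```text
time_s: 38.6
eef_pos: [571.3, 20.3, 45.4]
ee_rot: [-0.0, 0.654, 0.756, -0.001]
force: [-10.5, -2.2, 10.0]
grip_width: 0.133
grip_force: 40.8
```

Request:
apply_moves:
  targets:
    - [0,[-4,-0.6,0],[0,0,0]]
    - [0,[-10,-1.4,0],[0,0,0]]
    - [0,[-20,-2.8,0],[0,0,0]]
    - [0,[-30,-4.2,0],[0,0,0]]
    - [0,[-40,-5.7,0],[0,0,0]]
    - [0,[-50,-7.1,0],[0,0,0]]
    - [0,[-60,-8.5,0],[0,0,0]]
    - [0,[-70,-9.9,0],[0,0,0]]
    - [0,[-80,-11.3,0],[0,0,0]]
    - [0,[-88,-12.5,0],[0,0,0]]
    - [0,[-95,-13.5,0],[0,0,0]]
    - [0,[-100,-14.2,0],[0,0,0]]
    - [0,[-103,-14.6,0],[0,0,0]]
    - [0,[-105,-14.9,0],[0,0,0]]
    - [0,[-107,-15.2,0],[0,0,0]]
    - [0,[-107,-15.2,0],[0,0,0]]

```text
time_s: 40.2
eef_pos: [467.5, 5.2, 45.4]
ee_rot: [0.003, 0.655, 0.756, 0.002]
force: [9.8, 3.7, 4.1]
grip_width: 0.132
grip_force: 40.5
```

Request:
apply_moves:
  targets:
    - [0,[1.5,0.2,0],[0,0,0]]
    - [60,[1.5,0.2,0],[0,0,0]]
    - [60,[1.5,0.2,0],[0,0,0]]
    - [60,[1.5,0.2,0],[0,0,0]]
    - [60,[1.5,0.2,0],[0,0,0]]
    - [60,[1.5,0.2,40],[0,0,0]]
    - [60,[1.5,0.2,90],[0,0,0]]
    - [65,[40,-15,90],[0,0,0]]
    - [65,[80,-35,90],[0,0,0]]
    - [65,[114,-46,90],[0,0,0]]
    - [65,[114,-46,90],[0,0,0]]
    - [65,[114,-46,90],[0,0,0]]
    - [65,[114,-46,90],[0,0,0]]

```text
time_s: 41.5
eef_pos: [578.3, -40.2, 133.6]
ee_rot: [-0.0, 0.654, 0.756, -0.0]
force: [-0.3, 0.1, 0.6]
grip_width: 0.76
grip_force: 0.0
```

Run:
```python
from h import *
p,d=capture("side"); a=cv2.resize(p[110:270,230:450],(800,582),interpolation=cv2.INTER_CUBIC); cv2.imwrite("pics/s10.png",a)
print(ctrl.sense()["eef_pos"])
```

```text
[578.32845144 -40.13479184 133.84260734]
```

View pics/s10.png

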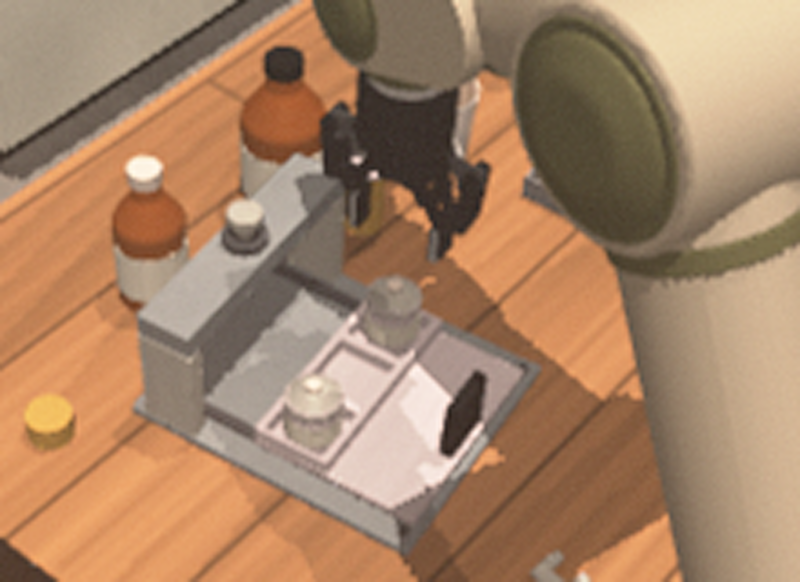

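Both cans stand in their pockets and the carriage is out. I'll pick the right one.

Request:
apply_moves:
  targets:
    - [65,[2.5,-1,-40],[0,0,0]]
    - [65,[2.5,-1,-75],[0,0,0]]
    - [65,[2.5,-1,-91],[0,0,0]]
    - [65,[2.5,-1,-91],[0,0,0]]
    - [30,[2.5,-1,-91],[0,0,0]]
    - [30,[2.5,-1,-91],[0,0,0]]
    - [30,[2.5,-1,-91],[0,0,0]]
    - [30,[2.5,-1,-91],[0,0,0]]
    - [30,[2.5,-1,-91],[0,0,0]]
    - [30,[2.5,-1,-60],[0,0,0]]
    - [30,[2.5,-1,-20],[0,0,0]]
    - [30,[2.5,-1,0],[0,0,0]]
    - [30,[2.5,-1,0],[0,0,0]]
  squeeze: 30

```text
time_s: 42.85
eef_pos: [583.0, -41.9, 137.3]
ee_rot: [0.003, 0.654, 0.756, 0.001]
force: [-0.9, 0.1, -0.0]
grip_width: 0.529
grip_force: 31.1
```

Request:
apply_moves:
  targets:
    - [30,[-4,-40,0],[0,0,0]]
    - [30,[-8,-80,0],[0,0,0]]
    - [30,[-12,-120,0],[0,0,0]]
    - [30,[-16,-160,0],[0,0,0]]
    - [30,[-20,-200,0],[0,0,0]]
    - [30,[-24,-240,0],[0,0,0]]
    - [30,[-26,-280,0],[0,0,0]]
    - [30,[-28,-301,0],[0,0,0]]
    - [30,[-28,-301,-20],[0,0,0]]
    - [30,[-28,-301,-60],[0,0,0]]
    - [30,[-28,-301,-90],[0,0,0]]
    - [30,[-28,-301,-98],[0,0,0]]
    - [30,[-28,-301,-98],[0,0,0]]
    - [30,[-28,-301,-98],[0,0,0]]

```text
time_s: 44.25
eef_pos: [554.2, -343.1, 37.2]
ee_rot: [0.001, 0.654, 0.756, -0.0]
force: [0.1, -0.6, 0.2]
grip_width: 0.529
grip_force: 31.1
```

Request:
apply_moves:
  targets:
    - [30,[0,0,-6],[0,0,0]]
    - [30,[0,0,-9],[0,0,0]]
    - [30,[0,0,-11],[0,0,0]]
    - [30,[0,0,-11],[0,0,0]]

```text
time_s: 44.65
eef_pos: [554.1, -343.0, 28.4]
ee_rot: [0.001, 0.654, 0.756, -0.0]
force: [-8.9, 7.7, 21.6]
grip_width: 0.531
grip_force: 33.2
```

Request:
apply_moves:
  targets:
    - [30,[0,0,2.5],[0,0,0]]
    - [30,[0,0,2.5],[0,0,0]]
    - [58,[0,0,2.5],[0,0,0]]
    - [58,[0,0,2.5],[0,0,0]]
    - [58,[0,0,2.5],[0,0,0]]
    - [58,[0,0,20],[0,0,0]]
    - [58,[0,0,60],[0,0,0]]
    - [58,[0,0,110],[0,0,0]]
    - [65,[0,40,110],[0,0,0]]
    - [65,[9,424,110],[0,0,0]]
    - [65,[9,424,110],[0,0,0]]
    - [65,[9,424,110],[0,0,0]]
    - [65,[9,424,110],[0,0,0]]
    - [65,[9,424,110],[0,0,0]]
    - [65,[9,424,110],[0,0,0]]
    - [65,[9,424,110],[0,0,0]]
    - [65,[9,424,110],[0,0,0]]
    - [65,[9,424,110],[0,0,0]]
    - [65,[9,424,110],[0,0,0]]
    - [65,[9,424,110],[0,0,0]]

```text
time_s: 46.65
eef_pos: [562.7, 80.5, 134.7]
ee_rot: [-0.0, 0.655, 0.756, -0.0]
force: [0.6, 0.2, -0.6]
grip_width: 0.756
grip_force: 0.0
```

Run:
```python
from h import *
p,d=capture("side"); q,d=capture("top"); print(ctrl.sense()["eef_pos"])
a=cv2.resize(p[120:270,230:450],(500,341),interpolation=cv2.INTER_CUBIC); b=cv2.resize(q[180:265,400:470],(281,341),interpolation=cv2.INTER_CUBIC); cv2.imwrite("pics/s11.png",np.hstack([a,b]))
```

```text
[562.71222157  80.25788883 134.73720519]
```

View pics/s11.png

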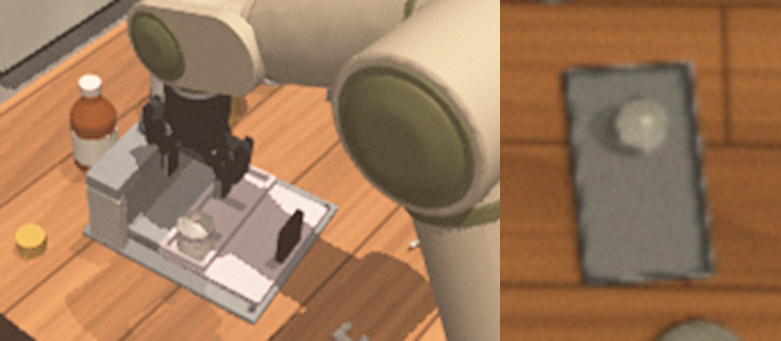

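Can 2 stands upright in the tray (640,125 in the top crop), and can 1 is still in the left pocket. I'll pick it.

Request:
apply_moves:
  targets:
    - [65,[0.5,1.2,-40],[0,0,0]]
    - [65,[0.5,1.2,-75],[0,0,0]]
    - [65,[0.5,1.2,-92],[0,0,0]]
    - [65,[0.5,1.2,-92],[0,0,0]]
    - [30,[0.5,1.2,-92],[0,0,0]]
    - [30,[0.5,1.2,-92],[0,0,0]]
    - [30,[0.5,1.2,-92],[0,0,0]]
    - [30,[0.5,1.2,-92],[0,0,0]]
    - [30,[0.5,1.2,-92],[0,0,0]]
    - [30,[0.5,1.2,-60],[0,0,0]]
    - [30,[0.5,1.2,-20],[0,0,0]]
    - [30,[0.5,1.2,10],[0,0,0]]
    - [30,[0.5,1.2,10],[0,0,0]]
    - [30,[0.5,1.2,10],[0,0,0]]

```text
time_s: 48.15
eef_pos: [563.0, 82.7, 144.9]
ee_rot: [0.0, 0.655, 0.756, 0.0]
force: [0.3, -0.5, -1.8]
grip_width: 0.529
grip_force: 31.3
```

Request:
apply_moves:
  targets:
    - [30,[-9,-40,0],[0,0,0]]
    - [30,[-18,-80,0],[0,0,0]]
    - [30,[-27,-120,0],[0,0,0]]
    - [30,[-36,-160,0],[0,0,0]]
    - [30,[-45,-200,0],[0,0,0]]
    - [30,[-54,-240,0],[0,0,0]]
    - [30,[-63,-280,0],[0,0,0]]
    - [30,[-72,-320,0],[0,0,0]]
    - [30,[-81,-360,0],[0,0,0]]
    - [30,[-90,-400,0],[0,0,0]]
    - [30,[-94,-425,0],[0,0,0]]
    - [30,[-94,-431,-10],[0,0,0]]
    - [30,[-94,-431,-50],[0,0,0]]
    - [30,[-94,-431,-90],[0,0,0]]
    - [30,[-94,-431,-108],[0,0,0]]
    - [30,[-94,-431,-108],[0,0,0]]
    - [30,[-94,-431,-113],[0,0,0]]
    - [30,[-94,-431,-116],[0,0,0]]
    - [30,[-94,-431,-117],[0,0,0]]
    - [30,[-94,-431,-117],[0,0,0]]

```text
time_s: 50.15
eef_pos: [469.3, -348.5, 28.3]
ee_rot: [0.0, 0.655, 0.756, -0.0]
force: [-0.7, 0.4, -0.6]
grip_width: 0.532
grip_force: 31.5
```

Request:
apply_moves:
  targets:
    - [30,[0,0,-1],[0,0,0]]
    - [30,[0,0,-1.5],[0,0,0]]
    - [58,[0,0,-1],[0,0,0]]
    - [58,[0,0,-1],[0,0,0]]
    - [58,[0,0,-1],[0,0,0]]
    - [58,[0,0,20],[0,0,0]]
    - [58,[0,0,60],[0,0,0]]
    - [58,[0,0,110],[0,0,0]]
    - [58,[-40,40,150],[0,0,0]]
    - [58,[-100,130,170],[0,0,0]]
    - [58,[-100,130,170],[0,0,0]]
    - [58,[-100,130,170],[0,0,0]]
    - [58,[-100,130,170],[0,0,0]]
    - [58,[-100,130,170],[0,0,0]]

```text
time_s: 51.55
eef_pos: [369.4, -218.7, 198.2]
ee_rot: [0.001, 0.654, 0.756, -0.0]
force: [0.1, -0.6, -0.6]
grip_width: 0.686
grip_force: 0.0
```

Run:
```python
from h import *
mallet("12"); q=cv2.imread("pics/top12.png"); print(ctrl.sense()["eef_pos"])
a=q[140:265,205:465]; cv2.imwrite("pics/t12.png",cv2.resize(a,(800,385),interpolation=cv2.INTER_CUBIC))
```

```text
top [241 200   8  28 136] ((532.8560791015625, 364.2175598144531), (103.7779541015625, 18.737470626831055), 9.88418960571289)
side [190 234  41  37 248] ((719.712158203125, 349.34490966796875), (149.6852264404297, 35.76531982421875), 88.32752227783203)
side [239 236  35  30 149] ((623.3359375, 263.6203918457031), (18.89900016784668, 121.57748413085938), 0.9510359764099121)
side [232 281  38  25 287] ((533.668701171875, 365.7850341796875), (106.27091979980469, 20.282588958740234), 10.311593055725098)
[ 369.46864751 -219.1088384   197.49313621]
```

View pics/t12.png

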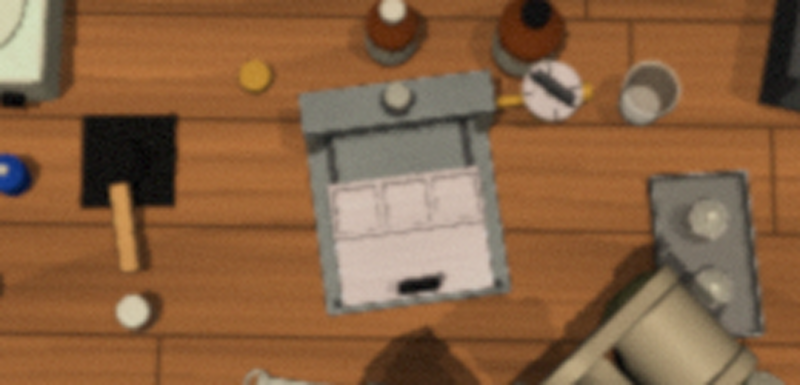

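Both cans stand in the tray (708,218 and 712,285) and the carriage is out. The valve bar lies at about 52° in world axes, which is about 45° on the dial. The mallet is on the mat and the pin is up.

```bash
python3 -c "
from rig import ctrl
print(ctrl.finish_job())"
```

```text
the job is handed in; nothing more can be done
None
```

I finished the job and handed it in at about 52 s, though the hand-in gave no verdict: two cans were present, both were pierced and now stand in the tray, the carriage is out, the valve is half open, the pin is up and the mallet is back on its mat.

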